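# Load the sprung bottle crate

### The arm

A 7-joint arm with a two-finger parallel gripper is mounted at the origin on a cart in front of the work surface, level with it; the furniture and walls round the work are solid. World frame = base frame: x ahead of the robot, y to its left, z up, the work surface at z = 0. Lengths are in m, angles in degrees, forces in N, time in s.
With the tool pointing down it reaches from about 0.425 to 0.925 m from the base axis. Payload 6.8 kg.
Tool frame: the origin (TCP) lies at the very end of the fingers, on their centre line; the grasp point (between the pads) lies 19 mm behind it; z points along the fingers, y is the direction in which the jaws open and shut (so a half turn about z gives the same grasp; the last joint's range is limited). The gripper opens to 85 mm and grips with 20 to 120 N. Pads are 22 mm wide; open, the fingers measure 114 mm over their backs; the gripper's body (76 mm by 85 mm) begins 54 mm behind the grasp point. The pads swing forward as they close: fully open they stand 13 mm farther back than shut.
Start: joints at [68.577, 27.33, 1.283, 89.118, -0.659, 63.558, -4.761], TCP at [0.177, -0.651, 0.231] pointing down, gripper open.
Joint ranges: [-169.35, 169.35], [-19.33, 120.38], [-80.79, 83.38], [13.8, 139.57], [-78.32, 258.32], [9.67, 109.79], [-169.56, 169.56]. Speed limits (degrees/s): [136.94, 136.94, 180, 180, 180, 180, 180].

### API

Orientations are given as a 3x3 rotation matrix whose columns are the frame's x, y, z axes.
In Python, from plant import * gives the robot as it stands.
- The arm moves only by the shell command python3 -m handwheel 'ROWS' [FORCE]. ROWS is text: rows parted by semicolons, each of 7 numbers parted by spaces: the shift along the tool's x, y, z in cm, then the turn, a rotation vector about the tool's x, y, z in degrees, then the opening, from 0 (shut) to 1 (fully open). In form: x y z ax ay az grip; .... A call has 1 to 20 rows; each row is the pose to reach, as a shift and turn from the pose commanded when the call began, along the tool's axes at that moment; what a row does not reach only later rows make up. A row lasts 1/12 s, in which the tool goes at most 41.7 mm and 7.16 degrees, less where a joint would pass 70% of its speed; a pose out of reach is approached as far as the arm can. A call with a gripper value outside its range is refused whole. The fingers move at their own pace and stop on an object; FORCE is the grip in N (left out, the last holds). Time passes only in rows, so rows that repeat a pose let the fingers close. It gives the time, the measured TCP pose, the force and the opening at its end, in the units of the state.
- sense(): the state, without advancing time (a new reading comes with each control period).
- snapshot(name): name is "scene" or "side" or "wrist"; returns a dict with "image" (480x640x3 uint8, red, green, blue), "intrinsics" (3x3 intrinsics, pixels), "R" (3x3) and "t" (3): a world point X has camera coordinates R X + t; the wrist camera has in their place "tool_from_camera" (4x4, takes a point from camera to tool coordinates, whose origin is the TCP and whose axes are the flange's). Camera axes: x right, y down, z forward; pixel columns grow to the right and rows downward; lengths in m; the calibration is good to about 2 mm. A picture is of the moment at which its call begins: read the wrist's pose just before it. There is no depth.
- job_done(): hands the job in, once; it reports no verdict.
The state is a dict: "time_s": time; "qpos": joint angles; "dq": joint speeds; "tau": joint torques, N m; "position": TCP position; "orientation": TCP orientation; "force": force on the tool from outside, world axes, zero at the start; "wrist_torque": the same for the moment, N m; "finger_gap": finger opening in m.
Only numpy, scipy, OpenCV 4.12 (cv2) and the standard library are available. Lean on these libraries where they do the work, as an engineer would, in place of code of your own. Each camera call takes 0.05 s, during which the arm holds its last target. There are 200 camera calls.

### The job

Put the two amber bottles away in the grey bottle crate, each in a cell of its own, standing upright and pressed fully down onto the cell's floor. The white sprung wall of a cell has to be pushed back with the bottle to make room. The bottles are glass: do not ram them into the crate or knock them over, and leave the other things on the desk where they are.

Things in the scene. Friction and masses are not known exactly. Their poses are not given: they have to be found in the camera images.
- crate: Grey three-cell bottle crate fixed to the desk, rim 50 mm high, floor 6 mm thick. Origin: underside, below a bottle's foot centre in the middle cell. x: away from the robot, across the cells; y: along the row; z up. Outer faces at x = -62 and +31 mm, y = +-96 mm. Each cell is 56 mm wide in y between 6 mm dividers. Far wall: inner face at x = +25 mm. Near side: a sprung white slat.
- cell_0 (a point): On the floor of the left cell (seen from the robot): foot centre of a bottle seated there. A bottle lowered straight lands on the slat's top. Lean its top toward the crate's -x (about 25 degrees), so that the near edge of the foot enters the gap beside the slat; push toward -x till the far edge of the foot clears the far wall; set it upright and lower it.
- cell_1 (a point): On the floor of the middle cell (seen from the robot): foot centre of a bottle seated there. The slat's friction can hold a released bottle above the floor: push it down until it stops hard.
- cell_2 (a point): On the floor of the right cell (seen from the robot): foot centre of a bottle seated there. Cells are 62 mm apart.
- slat_0: White sprung slat in the left cell, 8 mm thick, 50 mm wide, top level with the rim. Origin: middle of the face toward the bottle, 29 mm above the desk, at x = -13 mm in the crate at rest: a gap of only 38 mm. Slides straight back toward -x, at most 30 mm, without turning. Spring 3 N at rest, 4.4 N with a bottle seated, 6.6 N at the stop. No lead-in on its top.
- slat_1: The same slat in the middle cell.
- slat_2: The same slat in the right cell.
- bottle_a: Round amber glass bottle, 50 mm in diameter, straight-sided from the foot (3 mm rounding) to 86 mm high, then a shoulder, and a black cap 33 mm in diameter from 102 to 120 mm; white blank label round its lower half; 0.15 to 0.29 kg. Stands upright on the blue mouse pad (3.5 mm thick). Origin: centre of its foot; z along its axis to the cap.
- bottle_b: A second bottle, the same as bottle_a, upright on the bare desk to the right of the pad (z = 0). Beyond it, from y = -0.17 m to the right and x = 0.42 m onward, the desk is filled by a fixed microscope about 0.4 m tall: an arm that comes from that side must pass in front of it, nearer the base.
- wash_bottle: Bystander: white wash bottle with red cap and bent spout, 62 mm in diameter, 171 mm tall. Origin: on its underside. Leave it alone.
- slide_box: Bystander: closed grey box, 35x83x30 mm, left of the crate. Origin: centre of underside. Leave it alone.
- eyepiece: Bystander: black eyepiece standing on end, 32 mm in diameter, 46 mm tall. Origin: centre of underside. Leave it alone.
Not all that is in view belongs to the job. Leave any purple or yellow look-alike of the bottle_a alone.

How it is judged (in metres and radians):
At the end, for the whole second after the job is handed in: Both bottles stand at rest, upright within 4 degrees, in two different cells of the crate, each foot within 3 mm of the cell's floor in height and within 8 mm of the cell's point sideways (angle between each of bottle_a, bottle_b's own z axis and vertical below 0.07 rad and linear speed of each of bottle_a, bottle_b below 0.02 m/s and ((horizontal distance between bottle_a and cell_0 below 0.008 m and z of bottle_a in the frame of cell_0 between -0.003 and 0.003 m and horizontal distance between bottle_b and cell_1 below 0.008 m and z of bottle_b in the frame of cell_1 between -0.003 and 0.003 m) or (horizontal distance between bottle_a and cell_0 below 0.008 m and z of bottle_a in the frame of cell_0 between -0.003 and 0.003 m and horizontal distance between bottle_b and cell_2 below 0.008 m and z of bottle_b in the frame of cell_2 between -0.003 and 0.003 m) or (horizontal distance between bottle_a and cell_1 below 0.008 m and z of bottle_a in the frame of cell_1 between -0.003 and 0.003 m and horizontal distance between bottle_b and cell_0 below 0.008 m and z of bottle_b in the frame of cell_0 between -0.003 and 0.003 m) or (horizontal distance between bottle_a and cell_1 below 0.008 m and z of bottle_a in the frame of cell_1 between -0.003 and 0.003 m and horizontal distance between bottle_b and cell_2 below 0.008 m and z of bottle_b in the frame of cell_2 between -0.003 and 0.003 m) or (horizontal distance between bottle_a and cell_2 below 0.008 m and z of bottle_a in the frame of cell_2 between -0.003 and 0.003 m and horizontal distance between bottle_b and cell_0 below 0.008 m and z of bottle_b in the frame of cell_0 between -0.003 and 0.003 m) or (horizontal distance between bottle_a and cell_2 below 0.008 m and z of bottle_a in the frame of cell_2 between -0.003 and 0.003 m and horizontal distance between bottle_b and cell_1 below 0.008 m and z of bottle_b in the frame of cell_1 between -0.003 and 0.003 m))); the robot touches nothing.
It fails at once if a bottle is rammed or crushed against the crate (more than 90 N) (contact force between any of bottle_a, bottle_b and crate above 90 N).
It fails at once if a bottle is knocked over or dropped on its side (angle between any of bottle_a, bottle_b's own z axis and vertical above 1.1 rad).
It fails at once if another thing on the desk is pushed more than 30 mm (distance of any of wash_bottle, slide_box, eyepiece from where it was at the start of the episode above 0.03 m).
It also fails if it takes over 72 s, if anything falls off the work surface, if the arm or the gripper's body presses on something with over 40 N, if the wrist force passes 120 N, or if a joint passes its speed limit or range.

## Working session

There is one attempt and no reset: what is moved stays moved. The work goes in short steps, Python scripts to look and compute and a shell command to move; the robot and the scene stay as the last step left them, time stands still between calls to the robot, and variables do not carry over. Pictures are saved under pics/ and viewed, about 8 in all and at most 12, crops included, and the job is handed in when it is done.

```bash
ls; mkdir -p pics; python3 - <<'E'
from plant import *
import cv2, numpy as np
s=sense(); print(s)
for n in("scene","side"):
    d=snapshot(n); cv2.imwrite(f"pics/{n}0.png",d["image"][:,:,::-1]); np.savez(f"pics/{n}0.npz",**d)
    print(n,d["intrinsics"],d["R"],d["t"])
E
```

```text
pics
{'time_s': 0.0, 'qpos': array([68.57831903, 27.3764625 ,  1.28010538, 89.18172758, -0.65860231,
       63.55684276, -4.76152386]), 'dq': array([ 0.0166253 , -0.00840147,  0.01205203,  0.04358191, -0.04146148,
       -0.07653047,  0.0098288 ]), 'tau': array([-7.20674848e-05, -5.96435809e+01,  1.60783734e+00, -2.81192797e+01,
        1.24231828e-02,  9.38416051e-03, -1.03941244e-05]), 'position': array([ 0.17711344, -0.65070729,  0.23029278]), 'orientation': array([[ 9.64883718e-01,  2.62676625e-01, -6.33589922e-04],
       [ 2.62677348e-01, -9.64882107e-01,  1.76942435e-03],
       [-1.46553163e-04, -1.87371846e-03, -9.99998234e-01]]), 'force': array([-0.6056207 ,  0.28081225,  0.23583358]), 'wrist_torque': array([-0.07216815,  0.0143486 , -0.0423359 ]), 'finger_gap': 0.085433935182556}
scene [[528.67541891   0.         319.17970478]
 [  0.         528.67541891 242.22737529]
 [  0.           0.           1.        ]] [[-0.63735243 -0.77048095  0.01187354]
 [-0.47035741  0.37678859 -0.7979939 ]
 [ 0.61036529 -0.51418816 -0.60254854]] [0.55577478 0.22850374 1.04400039]
side [[544.65145916   0.         319.73259364]
 [  0.         544.65145916 238.50420899]
 [  0.           0.           1.        ]] [[-0.83681314 -0.54709342 -0.02079803]
 [-0.3605924   0.57933716 -0.73098672]
 [ 0.41196709 -0.60419968 -0.68207467]] [0.58665924 0.0745003  1.09640407]
```

View pics/scene0.png

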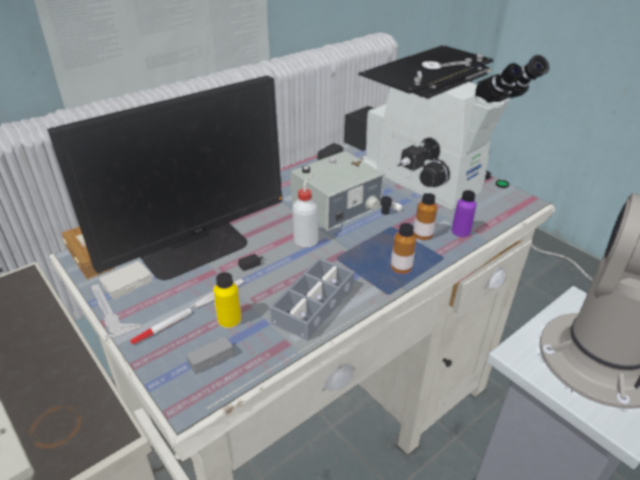

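View pics/side0.png

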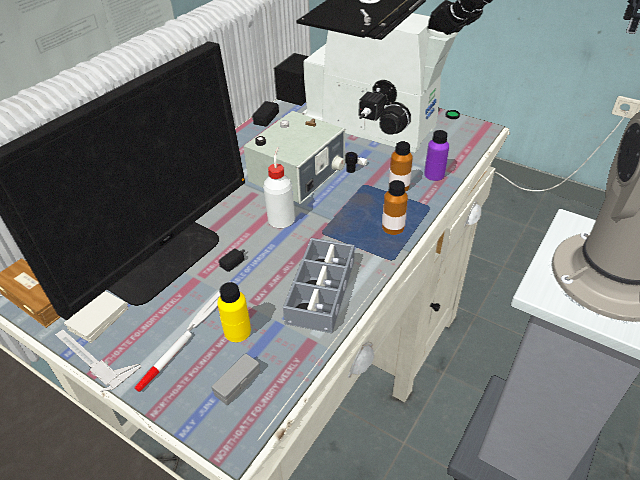

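The scene view shows amber bottles at (403,248) on the pad and (426,216) beyond it. The side view shows them at (395,208) and (401,165). Look-alikes are purple at (437,155) and yellow at (233,312) in the side view, and I'll leave those alone. The crate is at about (320,285) in the side view. I'll confirm in an enlarged crop and measure.

```bash
cat > h.py <<'E'
import numpy as np, cv2
def load(n): return dict(np.load(f"pics/{n}.npz"))
def ray(d,uv):
    C=-d["R"].T@d["t"]; v=d["R"].T@np.linalg.inv(d["intrinsics"])@[uv[0],uv[1],1.]
    return C,v/np.linalg.norm(v)
def plane(d,uv,z):
    C,v=ray(d,uv); return C+v*(z-C[2])/v[2]
def tri(d1,u1,d2,u2):
    A=np.zeros((3,3));b=np.zeros(3);L=[]
    for d,u in((d1,u1),(d2,u2)):
        C,v=ray(d,u);P=np.eye(3)-np.outer(v,v);A+=P;b+=P@C;L.append((C,P))
    X=np.linalg.solve(A,b);return X,[np.linalg.norm(P@(X-C)) for C,P in L]
def proj(d,X):
    c=d["R"]@X+d["t"];p=d["intrinsics"]@c;return p[:2]/p[2]
E
python3 - <<'E'
from h import *
A=load("scene0");B=load("side0")
C={}
for n,d in(("scene",A),("side",B)):
    h=cv2.cvtColor(d["image"],cv2.COLOR_RGB2HSV)
    m=cv2.inRange(h,(5,120,60),(18,255,220))
    k,l,s,c=cv2.connectedComponentsWithStats(m)
    for i in range(1,k):
        if s[i,4]>60 and s[i,0]>370: print(n,s[i],c[i])
im=B["image"][135:340,270:460,::-1]
cv2.imwrite("pics/crop.png",cv2.resize(im,None,fx=2.9,fy=2.9,interpolation=cv2.INTER_CUBIC))
E
```

```text
scene [417 202  20  21 318] [426.02201258 212.36477987]
scene [394 234  36  22 407] [405.3955774 243.8009828]
side [390 152  22  24 399] [400.76190476 163.86716792]
side [384 191  24  26 455] [395.00659341 204.77362637]
side [382 225  23  10  96] [392.53125    230.60416667]
side [437 233   7  21  68] [439.63235294 243.69117647]
```

View pics/crop.png

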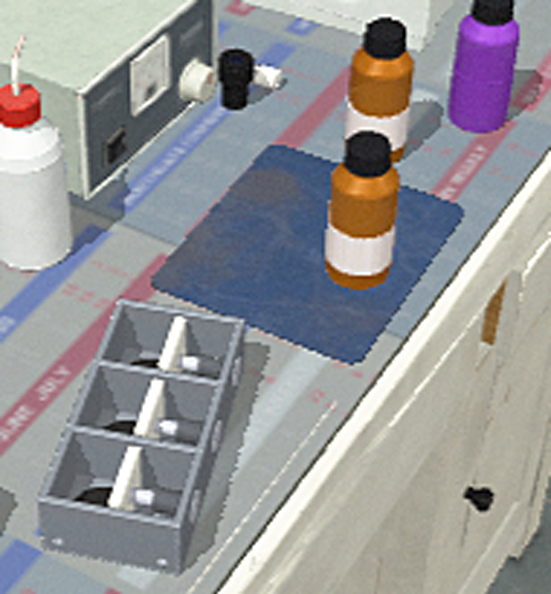

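The crop confirms bottle_a at (361,210) on the pad and bottle_b at (380,90) on the bare desk: both have amber bodies, white labels and black caps. The purple bottle at (485,65) is the decoy. The crate rim corners are near (120,298), (245,323), (183,527) and (40,500).

```bash
python3 - <<'E'
from h import *
from scipy.optimize import least_squares
A=load("scene0");B=load("side0")
caps={}
for n,d,seeds in(("scene",A,{"a":(404,231),"b":(428,200)}),("side",B,{"a":(397,188),"b":(403,149)})):
    g=d["image"].max(2); m=(g<70).astype(np.uint8)
    for k,(u,v) in seeds.items():
        w=np.zeros_like(m);w[v-13:v+14,u-14:u+15]=m[v-13:v+14,u-14:u+15]
        kk,l,s,c=cv2.connectedComponentsWithStats(w); i=1+s[1:,4].argmax()
        caps[n,k]=c[i]; print(n,k,s[i],c[i])
for k,z in(("a",.1145),("b",.111)):
    X,e=tri(A,caps["scene",k],B,caps["side",k]); print(k,X,e,[plane(d,caps[n,k],z)[:2] for n,d in(("scene",A),("side",B))])
px=np.array([(120,298),(245,323),(183,527),(40,500)])/2.9+[270,135]
P=np.array([plane(B,p,.05) for p in px]);print(P, np.linalg.norm(np.diff(P,axis=0,append=P[:1]),axis=1))
# rect fit: far-right, near-right, near-left, far-left
M=np.array([(31,-96),(-62,-96),(-62,96),(31,96)])/1e3
def T(q): c,s=np.cos(q[2]),np.sin(q[2]); return M@np.array([[c,s],[-s,c]])+q[:2]
r=least_squares(lambda q:(T(q)-P[:,:2]).ravel(),[.6,.1,0]);print(r.x[:2],np.degrees(r.x[2]),r.fun.reshape(4,2)*1e3)
print(sum(np.array([proj(A,np.r_[t,.05]) for t in T(r.x)]).tolist(),[]))
E
```

```text
scene a [400 224  13  12 128] [405.8984375 229.640625 ]
scene b [423 194  11  10  95] [428.23157895 198.67368421]
side a [389 180  16  16 213] [396.50234742 187.85446009]
side b [395 141  15  14 170] [402.49411765 147.98235294]
a [0.43573525 0.11077067 0.11767091] [np.float64(0.0005100014220304943), np.float64(0.0005100014220304406)] [array([0.43813307, 0.10798565]), array([0.43769581, 0.10620627])]
b [ 0.49384799 -0.03186002  0.11440278] [np.float64(0.0006088941719017697), np.float64(0.0006088941719016235)] [array([ 0.49658774, -0.03534516]), array([ 0.49630511, -0.03762537])]
[[0.54371317 0.2702581  0.05      ]
 [0.45537577 0.24542239 0.05      ]
 [0.39579194 0.4214735  0.05      ]
 [0.48292674 0.4510086  0.05      ]] [0.09176224 0.18586077 0.09200433 0.19069801]
[0.48416207 0.35192542] 18.369649807566656 [[ 0.12329058  0.32871509]
 [ 0.19968595 -4.14418734]
 [-0.724588    2.020978  ]
 [ 0.40161147  1.79449425]]
[319.7365502717913, 257.4568211011821, 355.4421484522441, 271.75645427671355, 308.10769086490427, 324.974794030203, 269.77450824308534, 307.0202896461417]
```

```bash
cat > go.py <<'E'
from plant import *; import numpy as np
from scipy.spatial.transform import Rotation as Ro
def Rt(yaw,tilt=0):  # tool x = crate x, tool y = -crate y, z down ; tilt leans top to crate -x
    c,s=np.cos(np.radians(yaw)),np.sin(np.radians(yaw))
    return np.array([[c,s,0],[s,-c,0],[0,0,-1.]])@Ro.from_euler('y',tilt,degrees=True).as_matrix()
def row(p,R):
    s=sense();R0=s["orientation"]
    print(np.round(R0.T@(np.array(p)-s["position"])*100,2),np.round(Ro.from_matrix(R0.T@R).as_rotvec(degrees=True),2))
E
python3 - <<'E'
from go import *; from h import *
B=load("side0");h=cv2.cvtColor(B["image"],cv2.COLOR_RGB2HSV);m=cv2.inRange(h,(125,100,60),(150,255,255))
v,u=np.nonzero(m);print("purple",plane(B,(u.mean(),v.mean()),.05))
R=Rt(18.4)
for p in((.33,-.32,.235),(.41,-.13,.235),(.45,-.036,.235)):row(p,R)
E
```

```text
purple [ 0.44057731 -0.11699369  0.05      ]
[ 23.44 -27.9   -0.41] [-0.09  0.   -3.17]
[ 36.15 -44.13  -0.39] [-0.09  0.   -3.17]
[ 42.48 -52.15  -0.38] [-0.09  0.   -3.17]
```

```bash
python3 -m handwheel '2.6 -3.1 -0.4 0 0 -3.2 1; 5.2 -6.2 -0.4 0 0 -3.2 1; 7.8 -9.3 -0.4 0 0 -3.2 1; 10.4 -12.4 -0.4 0 0 -3.2 1; 13 -15.5 -0.4 0 0 -3.2 1; 15.6 -18.6 -0.4 0 0 -3.2 1; 18.2 -21.7 -0.4 0 0 -3.2 1; 20.8 -24.8 -0.4 0 0 -3.2 1; 23.4 -27.9 -0.4 0 0 -3.2 1; 25.9 -31.2 -0.4 0 0 -3.2 1; 28.5 -34.4 -0.4 0 0 -3.2 1; 31 -37.7 -0.4 0 0 -3.2 1; 33.6 -40.9 -0.4 0 0 -3.2 1; 36.2 -44.1 -0.4 0 0 -3.2 1; 38.3 -46.8 -0.4 0 0 -3.2 1; 40.4 -49.5 -0.4 0 0 -3.2 1; 42.5 -52.2 -0.4 0 0 -3.2 1; 42.5 -52.2 -0.4 0 0 -3.2 1'
python3 - <<'E'
from plant import *; import cv2,numpy as np
s=sense();d=snapshot("wrist");print(s["position"],s["orientation"],s["qpos"])
np.savez("pics/w1.npz",p=s["position"],Rt=s["orientation"],**d);print(d["tool_from_camera"],d["intrinsics"])
cv2.imwrite("pics/w1.png",d["image"][:,:,::-1])
E
```

```text
time_s: 1.6
position: [0.4523, -0.0292, 0.2357]
orientation: [[0.946, 0.324, 0.002], [0.324, -0.946, 0.003], [0.003, -0.002, -1.0]]
force: [0.8, 0.5, 0.2]
finger_gap: 0.0855
[ 0.45230488 -0.02917869  0.23572225] [[ 0.94588456  0.32449626  0.0021402 ]
 [ 0.32448937 -0.94588448  0.00303334]
 [ 0.00300869 -0.00217472 -0.99999311]] [ 21.31995135   7.78766627 -27.4016831  116.41482894   4.0921302
  56.58952767 -79.17787981]
[[-1.49686753e-03 -9.61972185e-01 -2.73143324e-01  7.03841544e-02]
 [ 9.99998648e-01 -1.62586361e-03  2.45915092e-04 -1.40730431e-03]
 [-6.80657269e-04 -2.73142587e-01  9.61973318e-01 -1.41749899e-01]
 [ 0.00000000e+00  0.00000000e+00  0.00000000e+00  1.00000000e+00]] [[377.83561833   0.         317.14673214]
 [  0.         377.83561833 234.55821066]
 [  0.           0.           1.        ]]
```

View pics/w1.png

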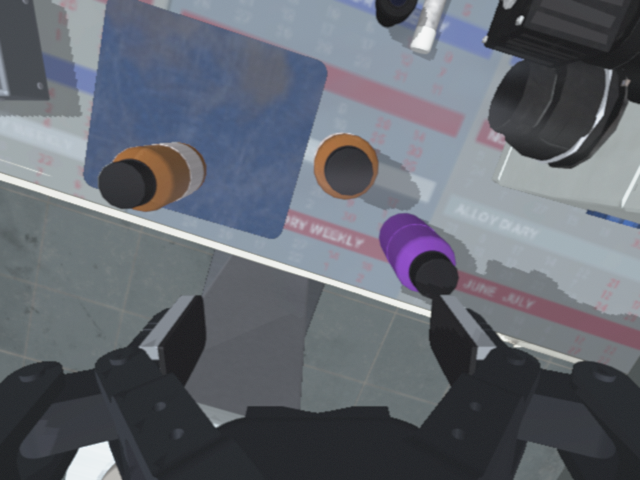

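The wrist view shows bottle_b's cap at (351,172), bottle_a's cap at (127,184), and purple at (420,255), clear of the planned jaws.

```bash
cat >> h.py <<'E'
def wcam(n):
    d=load(n);T=np.eye(4);T[:3,:3]=d["Rt"];T[:3,3]=d["p"];W=np.linalg.inv(T@d["tool_from_camera"])
    d["R"],d["t"]=W[:3,:3],W[:3,3];return d
E
python3 - <<'E'
from go import *; from h import *
d=wcam("w1")
g=d["image"].max(2)<62;m=g.astype(np.uint8)
for k,uv,z in(("a",(127,184),.123),("b",(351,172),.12)):
    w=np.zeros_like(m);u,v=uv;w[v-35:v+35,u-35:u+35]=m[v-35:v+35,u-35:u+35]
    kk,l,s,c=cv2.connectedComponentsWithStats(w);i=1+s[1:,4].argmax();print(k,s[i],c[i],plane(d,c[i],z-.003))
b=plane(d,(351,172),.117)
row((b[0],b[1],.235),Rt(18.4)); row((b[0],b[1],.051),Rt(18.4))
E
```

```text
a [ 100  160   56   48 2105] [127.39667458 183.71591449] [0.44175271 0.10586155 0.12      ]
b [326 146  45  22 559] [348.88193202 156.04830054] [ 0.50794244 -0.03120373  0.117     ]
[4.35 1.89 0.03] [-0.06 -0.05  0.41]
[ 4.33  1.91 18.43] [-0.06 -0.05  0.41]
```

```bash
python3 -m handwheel '2.2 0.9 0 0 0 0.4 1; 4.2 1.8 0 0 0 0.4 1; 4.2 1.8 0 0 0 0.4 1; 4.2 1.8 2.5 0 0 0.4 1; 4.2 1.8 5 0 0 0.4 1; 4.2 1.8 7.5 0 0 0.4 1; 4.2 1.8 10 0 0 0.4 1; 4.2 1.8 12 0 0 0.4 1; 4.2 1.8 14 0 0 0.4 1; 4.2 1.8 16 0 0 0.4 1; 4.2 1.8 17.5 0 0 0.4 1; 4.2 1.8 18.3 0 0 0.4 1; 4.2 1.8 18.3 0 0 0.4 1; 4.2 1.8 18.3 0 0 0.4 1' 40
python3 - <<'E'
from go import *
s=sense();print(s["position"],s["orientation"][2],s["force"]);row((.499,-.033,.051),Rt(18.4))
E
```

```text
time_s: 2.82
position: [0.4955, -0.0404, 0.0524]
orientation: [[0.951, 0.309, -0.001], [0.309, -0.951, -0.0], [-0.001, 0.0, -1.0]]
force: [0.2, 0.0, 2.1]
finger_gap: 0.0857
[ 0.49550512 -0.04039065  0.05238916] [-7.71369238e-04  4.78325417e-05 -9.99999701e-01] [0.22609734 0.04863984 2.09651591]
[ 0.56 -0.6   0.14] [ 0.    0.04 -0.41]
```

```bash
python3 -m handwheel '0.3 -0.3 0.1 0 0 0 1; 0.5 -0.6 0.1 0 0 0 1; 0.5 -0.6 0.1 0 0 0 1; 0.5 -0.6 0.1 0 0 0 0.7; 0.5 -0.6 0.1 0 0 0 0.6; 0.5 -0.6 0.1 0 0 0 0.4; 0.5 -0.6 0.1 0 0 0 0.3; 0.5 -0.6 0.1 0 0 0 0.3; 0.5 -0.6 0.1 0 0 0 0.3; 0.5 -0.6 0.1 0 0 0 0.3; 0.5 -0.6 0.1 0 0 0 0.3' 90
python3 - <<'E'
from go import *
s=sense();print(s["position"],s["orientation"][2],s["force"])
E
```

```text
time_s: 3.73
position: [0.4991, -0.0329, 0.0519]
orientation: [[0.951, 0.309, 0.001], [0.309, -0.951, -0.001], [0.001, 0.001, -1.0]]
force: [-1.0, -1.0, 5.9]
finger_gap: 0.0486
[ 0.49910841 -0.03291832  0.05194883] [ 5.42672800e-04  7.31864621e-04 -9.99999585e-01] [-1.04455308 -0.97241204  5.88038578]
```

```bash
python3 -m handwheel '0 0 -1 0 0 0 0.3; 0 0 -3 0 0 0 0.3; 0 0 -6 0 0 0 0.3; 0 0 -9 0 0 0 0.3; 0 0 -12 0 0 0 0.3; 0 0 -15 0 0 0 0.3; 0 0 -18 0 0 0 0.3; 0.2 -3 -20 0 0 0.4 0.3; 0.5 -6 -21.8 0 0 0.4 0.3; 0.8 -9.5 -21.8 0 0 0.4 0.3; 1 -13 -21.8 0 0 0.4 0.3; 1.3 -16.5 -21.8 0 0 0.4 0.3; 1.6 -20 -21.8 0 0 0.4 0.3; 1.9 -23.5 -21.8 0 0 0.4 0.3; 2.2 -27 -21.8 0 0 0.4 0.3; 2.5 -30 -21.8 0 0 0.4 0.3; 2.7 -32.5 -21.8 0 0 0.4 0.3; 2.8 -34.1 -21.8 0 0 0.4 0.3; 2.8 -34.1 -21.8 0 0 0.4 0.3; 2.8 -34.1 -21.8 0 0 0.4 0.3' 
python3 - <<'E'
from plant import *; import cv2,numpy as np
s=sense();d=snapshot("wrist");print(s["position"],s["orientation"],s["qpos"],s["force"],s["finger_gap"])
np.savez("pics/w2.npz",p=s["position"],Rt=s["orientation"],**d)
cv2.imwrite("pics/w2.png",d["image"][:,:,::-1])
E
```

```text
time_s: 5.4
position: [0.4189, 0.3008, 0.2693]
orientation: [[0.952, 0.305, -0.001], [0.305, -0.952, -0.0], [-0.001, 0.0, -1.0]]
force: [0.2, -0.1, -1.8]
finger_gap: 0.0486
[0.41886907 0.30083288 0.26929731] [[ 9.52284033e-01  3.05212189e-01 -8.00641586e-04]
 [ 3.05211878e-01 -9.52284344e-01 -4.88063158e-04]
 [-9.11401272e-04  2.20409430e-04 -9.99999560e-01]] [  -8.28820308   14.19058482  -40.02650617  105.93681873   10.12877335
   63.51780018 -124.23469689] [ 0.15616723 -0.0957159  -1.81021886] 0.04859647169153297
```

View pics/w2.png

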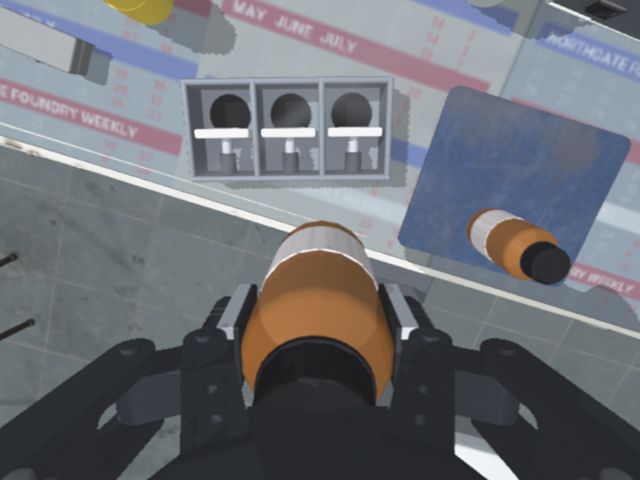

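The wrist view shows the crate rim corners at about (183,80), (394,77), (391,180) and (194,181), with the white slat tops at (222,134), (289,133) and (356,132). Bottle_b is held square. I'll fit the crate from the slat tops and rim corners.

```bash
python3 - <<'E'
from go import *; from h import *
from scipy.optimize import least_squares
d=wcam("w2");im=d["image"]
m=cv2.inRange(im,(190,190,180),(255,255,255));m[:120]=0;m[146:]=0;m[:,:185]=0;m[:,392:]=0
m=cv2.morphologyEx(m,cv2.MORPH_OPEN,np.ones((3,25),np.uint8))
k,l,s,c=cv2.connectedComponentsWithStats(m);print(s[1:],c[1:])
S=[plane(d,c[i],.05) for i in sorted(range(1,k),key=lambda i:c[i][0])]
print(np.array(S),np.linalg.norm(np.diff(S,axis=0),axis=1))
px=[(183,80),(394,77),(391,180),(194,181)];P=[plane(d,p,.05) for p in px];print(np.linalg.norm(np.diff(P,axis=0,append=P[:1]),axis=1))
M=np.array([(31,96),(31,-96),(-62,-96),(-62,96),(-17,62),(-17,0),(-17,-62)])/1e3
Q=np.array(P+S)[:,:2]
def T(q): c,s=np.cos(q[2]),np.sin(q[2]); return M@np.array([[c,s],[-s,c]])+q[:2]
r=least_squares(lambda q:(T(q)-Q).ravel(),[.48,.35,.3]);print(r.x[:2],np.degrees(r.x[2]));print(np.round(r.fun.reshape(-1,2)*1e3,1))
r2=least_squares(lambda q:(T(q)-Q)[4:].ravel(),[.48,.35,.3]);print(r2.x[:2],np.degrees(r2.x[2]))
E
```

```text
[[195 129  53   9 471]
 [261 128  54   9 459]
 [328 128  54   8 430]] [[221.00424628 132.98301486]
 [288.4379085  132.16557734]
 [354.5        131.5       ]]
[[0.45356503 0.40629827 0.05      ]
 [0.47316015 0.34723743 0.05      ]
 [0.49222733 0.28938578 0.05      ]] [0.06222661 0.06091281]
[0.18759025 0.09138337 0.18803971 0.08980367]
[0.48915526 0.3515631 ] 18.334484897152162
[[ 0.8  3.1]
 [ 1.8 -1.2]
 [-0.1 -0.5]
 [-2.5  2.8]
 [-0.  -1.2]
 [-0.1 -1. ]
 [ 0.3 -2. ]]
[0.48912452 0.352978  ] 18.29870645674983
```

```bash
cat >> go.py <<'E'
CR=np.array([.489,.3525]);YAW=18.3;L=.052
def tcp(fx,fz,th,cy,L=L):   # foot centre in crate (mm), lean deg
    a=np.radians(th);c,s=np.cos(np.radians(YAW)),np.sin(np.radians(YAW))
    x=fx/1e3-L*np.sin(a);z=fz/1e3+L*np.cos(a);y=cy/1e3
    return np.array([CR[0]+c*x-s*y,CR[1]+s*x+c*y,z])
def foot(cy=None,L=L):
    s=sense();p=s["position"]+L*s["orientation"][:,2];c,sn=np.cos(np.radians(YAW)),np.sin(np.radians(YAW))
    d=p[:2]-CR;Z=s["orientation"][:,2];th=np.degrees(np.arctan2(Z[0]*c+Z[1]*sn,-Z[2]))
    print("foot crate mm",np.round([1e3*(c*d[0]+sn*d[1]),1e3*(-sn*d[0]+c*d[1]),1e3*p[2]],1),"lean",round(th,2),"F",np.round(s["force"],1),"gap",s["finger_gap"],"t",s["time_s"])
def plan(W,cy,L=L):
    for fx,fz,th in W: print((fx,fz,th),end=" ");row(tcp(fx,fz,th,cy,L),Rt(YAW,th))
E
python3 - <<'E'
from go import *
foot()
plan([(17.2,110,0),(17.2,85,25),(17.2,62,25),(17.2,49.6,25)],-62)
E
```

```text
foot crate mm [-82.6 -28.4 217.2] lean -0.05 F [ 0.6 -1.1 -2.8] gap 0.04831095918413234 t 5.45
(17.2, 110, 0) [10.02  3.24 10.71] [ 0.05  0.05 -0.65]
(17.2, 85, 25) [ 7.83  3.26 13.7 ] [ 0.19 25.05 -0.63]
(17.2, 62, 25) [ 7.83  3.26 16.  ] [ 0.19 25.05 -0.63]
(17.2, 49.6, 25) [ 7.83  3.26 17.24] [ 0.19 25.05 -0.63]
```

```bash
python3 -m handwheel '2.5 0.8 1 0 0 -0.3 0.3; 5 1.6 3 0 0 -0.6 0.3; 7.5 2.4 5 0 0 -0.6 0.3; 10 3.2 7 0 0 -0.6 0.3; 9.6 3.2 8.5 0 5 -0.6 0.3; 9.1 3.2 10 0.1 10 -0.6 0.3; 8.7 3.3 11.5 0.1 15 -0.6 0.3; 8.3 3.3 12.5 0.1 20 -0.6 0.3; 7.8 3.3 13.7 0.2 25 -0.6 0.3; 7.8 3.3 14.5 0.2 25 -0.6 0.3; 7.8 3.3 15.5 0.2 25 -0.6 0.3; 7.8 3.3 16 0.2 25 -0.6 0.3; 7.8 3.3 16 0.2 25 -0.6 0.3; 7.8 3.3 16 0.2 25 -0.6 0.3; 7.8 3.3 16 0.2 25 -0.6 0.3' 120
python3 - <<'E'
from go import *; import cv2
foot()
plan([(17.2,49.6,25),(0.2,49.6,25)],-62)
d=snapshot("side");cv2.imwrite("pics/s2.png",cv2.resize(d["image"][150:350,230:430,::-1],None,fx=3,fy=3,interpolation=cv2.INTER_CUBIC))
E
```

```text
time_s: 6.7
position: [0.5051, 0.2924, 0.1101]
orientation: [[0.861, 0.312, 0.402], [0.282, -0.95, 0.133], [0.424, -0.001, -0.906]]
force: [0.5, -0.2, -1.4]
finger_gap: 0.0476
foot crate mm [ 18.5 -62.1  63. ] lean 25.07 F [ 0.5 -0.2 -1.4] gap 0.047569688078557965 t 6.7
(17.2, 49.6, 25) [-0.68 -0.01  1.16] [-0.02 -0.07 -0.15]
(0.2, 49.6, 25) [-2.22 -0.    0.44] [-0.02 -0.07 -0.15]
```

View pics/s2.png

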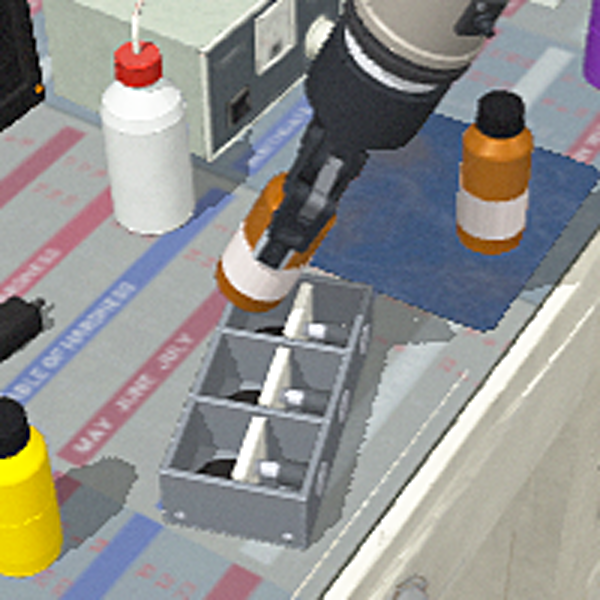

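The side view shows the leaned bottle, foot at about (255,285) in the crop, poised over the right cell and tilted toward the robot as intended. Now I'll lower it into the gap.

```bash
python3 -m handwheel '-0.2 0 0.4 0 0 0 0.3; -0.4 0 0.8 0 0 0 0.3; -0.7 0 1.1 0 0 0 0.3; -0.7 0 1.1 0 0 0 0.3; -0.7 0 1.1 0 0 0 0.3'
python3 - <<'E'
from go import *
foot(); plan([(8,49.6,25),(-0.5,49.6,25)],-62)
E
```

```text
time_s: 7.17
position: [0.5028, 0.2921, 0.0965]
orientation: [[0.861, 0.313, 0.401], [0.284, -0.95, 0.133], [0.423, -0.001, -0.906]]
force: [0.7, 0.5, -2.5]
finger_gap: 0.0477
foot crate mm [ 16.1 -61.6  49.3] lean 25.02 F [ 0.7  0.5 -2.5] gap 0.04769201394582268 t 7.1667
(8, 49.6, 25) [-0.72  0.04 -0.37] [-0.03 -0.02 -0.06]
(-0.5, 49.6, 25) [-1.49  0.04 -0.73] [-0.03 -0.02 -0.06]
```

No contact yet, as expected. Next: push toward -x.

```bash
python3 -m handwheel '-0.3 0 -0.1 0 0 0 0.3; -0.6 0 -0.3 0 0 0 0.3; -0.9 0 -0.4 0 0 0 0.3; -1.2 0 -0.6 0 0 0 0.3; -1.5 0 -0.7 0 0 0 0.3; -1.6 0 -0.7 0 0 0 0.3; -1.6 0 -0.7 0 0 0 0.3; -1.6 0 -0.7 0 0 0 0.3'
python3 - <<'E'
from go import *
foot()
W=[]
for th,Fz in((20,55.5),(15,52),(10,48.5),(5,45),(0,42)):
    a=np.radians(th);W.append((round(22.3-25*np.cos(a),1),round(Fz-25*np.sin(a),1),th))
plan(W,-62)
E
```

```text
time_s: 7.83
position: [0.4866, 0.2872, 0.0967]
orientation: [[0.86, 0.314, 0.402], [0.283, -0.95, 0.134], [0.424, -0.001, -0.906]]
force: [5.2, 0.5, 4.0]
finger_gap: 0.0476
foot crate mm [ -0.7 -61.2  49.6] lean 25.1 F [5.2 0.5 4. ] gap 0.04757424623616516 t 7.8333
(np.float64(-1.2), np.float64(46.9), 20) [0.3  0.07 0.25] [-0.07 -5.1  -0.06]
(np.float64(-1.8), np.float64(45.5), 15) [0.64 0.07 0.41] [ -0.07 -10.1   -0.06]
(np.float64(-2.3), np.float64(44.2), 10) [0.98 0.07 0.61] [ -0.07 -15.1   -0.05]
(np.float64(-2.6), np.float64(42.8), 5) [1.33 0.07 0.86] [ -0.08 -20.1   -0.05]
(np.float64(-2.7), np.float64(42.0), 0) [1.7  0.07 1.1 ] [ -0.08 -25.1   -0.05]
```

```bash
python3 -m handwheel '0.1 0 0.1 0 -2.5 0 0.3; 0.3 0 0.2 0 -5 0 0.3; 0.5 0 0.3 0 -7.5 0 0.3; 0.6 0 0.4 0 -10 0 0.3; 0.8 0 0.5 0 -12.5 0 0.3; 1 0 0.6 0 -15 0 0.3; 1 0 0.6 0 -15 0 0.3'
python3 - <<'E'
from go import *
foot(); plan([(-2.6,42.8,5),(-2.7,42,0)],-62)
E
```

```text
time_s: 8.42
position: [0.4989, 0.291, 0.0946]
orientation: [[0.936, 0.312, 0.164], [0.306, -0.95, 0.058], [0.173, -0.004, -0.985]]
force: [5.0, 1.9, -0.3]
finger_gap: 0.0477
foot crate mm [ -0.9 -61.3  43.4] lean 9.98 F [ 5.   1.9 -0.3] gap 0.04768552392436766 t 8.4167
(-2.6, 42.8, 5) [0.27 0.05 0.05] [-0.2  -4.98 -0.16]
(-2.7, 42, 0) [0.7  0.05 0.19] [-0.2  -9.98 -0.15]
```

```bash
python3 -m handwheel '0.1 0 0 -0.1 -2.5 -0.1 0.3; 0.3 0 0 -0.2 -5 -0.1 0.3; 0.5 0 0.1 -0.2 -7.5 -0.1 0.3; 0.7 0.1 0.2 -0.2 -10 -0.1 0.3; 0.7 0.1 0.2 -0.2 -10 -0.1 0.3; 0.7 0.1 0.2 -0.2 -10 -0.1 0.3'
python3 - <<'E'
from go import *
foot(); plan([(-2,25,0),(-1.5,7,0)],-62)
E
```

```text
time_s: 8.92
position: [0.5051, 0.2921, 0.0932]
orientation: [[0.949, 0.314, 0.001], [0.314, -0.949, -0.0], [0.001, 0.001, -1.0]]
force: [5.0, 1.4, -0.2]
finger_gap: 0.0476
foot crate mm [ -3.6 -62.4  41.2] lean 0.06 F [ 5.   1.4 -0.2] gap 0.04761510444534191 t 8.9167
(-2, 25, 0) [ 0.17 -0.04  1.63] [ 0.05 -0.06  0.01]
(-1.5, 7, 0) [ 0.21 -0.04  3.43] [ 0.05 -0.06  0.01]
```

```bash
python3 -m handwheel '0 0 0.3 0 0 0 0.3; 0.1 0 0.6 0 0 0 0.3; 0.1 0 0.9 0 0 0 0.3; 0.1 0 1.2 0 0 0 0.3; 0.1 0 1.6 0 0 0 0.3; 0.1 0 1.6 0 0 0 0.3'
python3 -c "
from go import *
foot()"
```

```text
time_s: 9.42
position: [0.5048, 0.2919, 0.077]
orientation: [[0.949, 0.315, 0.0], [0.315, -0.949, -0.002], [-0.0, 0.002, -1.0]]
force: [4.6, 2.8, -3.4]
finger_gap: 0.0478
foot crate mm [ -4.  -62.6  25. ] lean -0.02 F [ 4.6  2.8 -3.4] gap 0.04777620809006244 t 9.4167
```

```bash
python3 -m handwheel '0 0 0.3 0 0 0 0.3; 0.1 0 0.6 0 0 0 0.3; 0.1 0 0.9 0 0 0 0.3; 0.2 0 1.2 0 0 0 0.3; 0.2 0 1.5 0 0 0 0.3; 0.2 0 1.7 0 0 0 0.3; 0.2 0 1.7 0 0 0 0.3'
python3 -c "
from go import *
foot()"
python3 -m handwheel '0 0 0.1 0 0 0 0.3; 0 0 0.2 0 0 0 0.3; 0 0 0.3 0 0 0 0.3; 0 0 0.3 0 0 0 0.3'
python3 -c "
from go import *
foot()"
```

```text
time_s: 10.0
position: [0.5068, 0.2922, 0.0603]
orientation: [[0.949, 0.315, 0.0], [0.315, -0.949, -0.003], [-0.001, 0.003, -1.0]]
force: [4.0, 2.9, -3.7]
finger_gap: 0.0473
foot crate mm [ -2.1 -63.    8.3] lean -0.04 F [ 4.   2.9 -3.7] gap 0.047269251614820526 t 10.0
time_s: 10.33
position: [0.5071, 0.2924, 0.0582]
orientation: [[0.949, 0.315, 0.001], [0.315, -0.949, -0.002], [0.0, 0.003, -1.0]]
force: [4.8, 0.6, 2.0]
finger_gap: 0.0477
foot crate mm [ -1.7 -62.9   6.2] lean 0.01 F [4.8 0.6 2. ] gap 0.047700873555787775 t 10.3333
```

```bash
python3 -m handwheel '0.1 0 0.1 0 0 0 0.3; 0.2 0 0.2 0 0 0 0.3; 0.2 0 0.3 0 0 0 0.3; 0.2 0 0.3 0 0 0 0.3'
python3 -c "
from go import *
foot()"
```

```text
time_s: 10.67
position: [0.5081, 0.2927, 0.058]
orientation: [[0.949, 0.315, 0.0], [0.315, -0.949, -0.005], [-0.001, 0.005, -1.0]]
force: [-5.9, -6.1, 31.6]
finger_gap: 0.0477
foot crate mm [ -0.7 -63.    6. ] lean -0.07 F [-5.9 -6.1 31.6] gap 0.047748126696372205 t 10.6667
```

```bash
python3 -m handwheel '0 0 -0.1 0 0 0 0.3; 0 0 -0.2 0 0 0 0.3; 0 0 -0.2 0 0 0 0.7; 0 0 -0.2 0 0 0 0.8; 0 0 -0.2 0 0 0 0.8; 0 0 -0.2 0 0 0 0.8; 0 0 -0.5 0 0 0 0.8; 0 0 -2 0 0 0 0.8; 0 0 -4 0 0 0 0.8; 0 0 -7 0 0 0 0.8; 0 0 -10 0 0 0 0.8; 0 0 -13.5 0 0 0 0.8; 0 0 -17 0 0 0 0.8; 0 0 -17 0 0 0 0.8; 0 0 -17 0 0 0 0.8' 60
python3 - <<'E'
from go import *; import cv2
foot(); print(sense()["position"])
plan([],0)
row((.4418,.1059,.235),Rt(18.3)); row((.4418,.1059,.0555),Rt(18.3))
d=snapshot("side");np.savez("pics/side3.npz",**d);cv2.imwrite("pics/s3.png",cv2.resize(d["image"][150:350,270:470,::-1],None,fx=3,fy=3,interpolation=cv2.INTER_CUBIC))
E
```

```text
time_s: 11.92
position: [0.5096, 0.2942, 0.2273]
orientation: [[0.949, 0.314, 0.004], [0.314, -0.949, -0.0], [0.004, 0.002, -1.0]]
force: [0.0, -0.2, -0.6]
finger_gap: 0.0682
foot crate mm [  1.5 -61.9 175.3] lean 0.24 F [ 0.  -0.2 -0.6] gap 0.06821287668936844 t 11.9167
[0.50964428 0.29419931 0.2272516 ]
[-12.36  15.74  -0.8 ] [ 0.1  -0.24  0.03]
[-12.43  15.71  17.15] [ 0.1  -0.24  0.03]
```

View pics/s3.png

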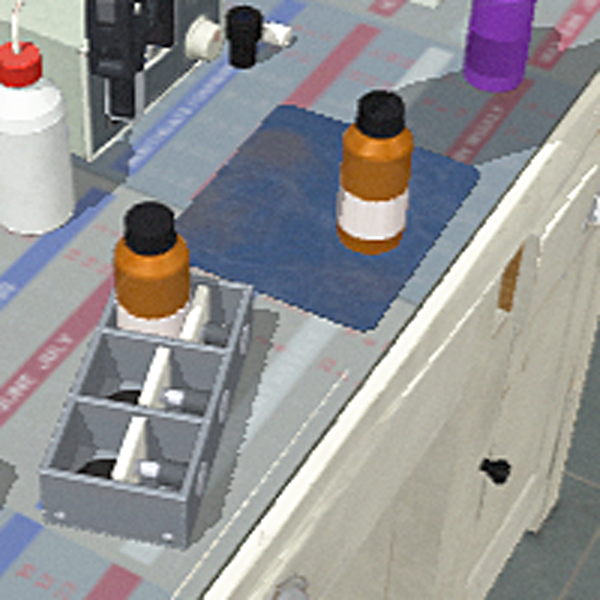

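Bottle_b stands upright in the right cell with its slat pushed back, and bottle_a and the bystanders are untouched. Next I move over bottle_a and measure it from near.

```bash
python3 -m handwheel '-2 2.5 -0.8 0 0 0 1; -5 5.5 -0.8 0.1 -0.2 0 1; -7.5 8.5 -0.8 0.1 -0.2 0 1; -10 11.5 -0.8 0.1 -0.2 0 1; -12 13.8 -0.8 0.1 -0.2 0 1; -13.4 15.6 -0.8 0.1 -0.2 0 1; -13.4 15.6 -0.8 0.1 -0.2 0 1; -13.4 15.6 -0.8 0.1 -0.2 0 1; -13.4 15.6 -0.8 0.1 -0.2 0 1; -13.4 15.6 -0.8 0.1 -0.2 0 1'
python3 - <<'E'
from go import *; from h import *
s=sense();d=snapshot("wrist");np.savez("pics/w3.npz",p=s["position"],Rt=s["orientation"],**d);d=wcam("w3")
print(s["position"]);g=proj(d,np.array([.4415,.108,.1205]));print(g)
m=(d["image"].max(2)<66).astype(np.uint8);u,v=g.astype(int);w=np.zeros_like(m);w[v-45:v+45,u-45:u+45]=m[v-45:v+45,u-45:u+45]
k,l,st,c=cv2.connectedComponentsWithStats(w);i=1+st[1:,4].argmax();print(st[i],c[i],plane(d,c[i],.1205))
cv2.imwrite("pics/w3.png",cv2.resize(d["image"][max(0,v-150):v+150,max(0,u-180):u+180,::-1],None,fx=1.5,fy=1.5));print(max(0,u-180),max(0,v-150))
E
```

```text
time_s: 12.8
position: [0.4306, 0.1043, 0.2329]
orientation: [[0.949, 0.316, -0.004], [0.316, -0.949, -0.001], [-0.004, -0.0, -1.0]]
force: [-0.2, -0.3, 0.1]
finger_gap: 0.0853
[0.43061662 0.10429178 0.23286181]
[318.99473935 215.3731048 ]
[ 294  191   46   49 1771] [316.92433653 215.00451722] [0.44129837 0.10943619 0.1205    ]
138 65
```

View pics/w3.png

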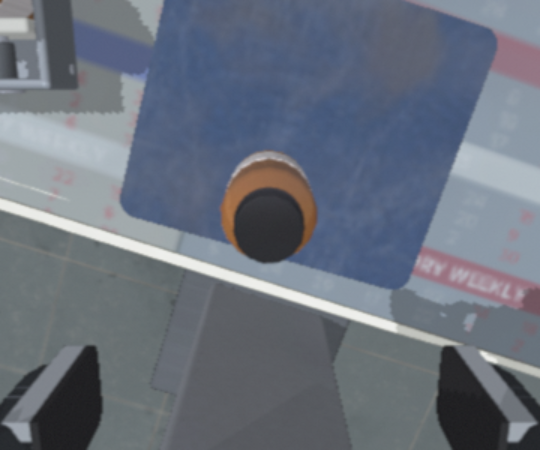

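The near view shows amber bottle_a, cap at (269,226) in the crop, centred between the jaws at (0.441, 0.109). That agrees with the earlier estimate.

```bash
python3 - <<'E'
from go import *
row((.4413,.1094,.15),Rt(18.3)); row((.4413,.1094,.0555),Rt(18.3))
E
```

```text
[ 1.2  -0.14  8.29] [-0.01  0.23  0.14]
[ 1.24 -0.14 17.74] [-0.01  0.23  0.14]
```

```bash
python3 -m handwheel '1.2 -0.1 0 0 0.2 0.1 1; 1.2 -0.1 2 0 0.2 0.1 1; 1.2 -0.1 5 0 0.2 0.1 1; 1.2 -0.1 8 0 0.2 0.1 1; 1.2 -0.1 11 0 0.2 0.1 1; 1.2 -0.1 13.5 0 0.2 0.1 1; 1.2 -0.1 15.5 0 0.2 0.1 1; 1.2 -0.1 17 0 0.2 0.1 1; 1.2 -0.1 17.7 0 0.2 0.1 1; 1.2 -0.1 17.7 0 0.2 0.1 1; 1.2 -0.1 17.7 0 0.2 0.1 1; 1.2 -0.1 17.7 0 0.2 0.1 1'
python3 - <<'E'
from go import *
row((.4413,.1094,.0555),Rt(18.3)); print(sense()["force"])
E
```

```text
time_s: 13.85
position: [0.4422, 0.1082, 0.0571]
orientation: [[0.95, 0.313, 0.002], [0.313, -0.95, -0.0], [0.002, 0.001, -1.0]]
force: [0.1, -0.4, -0.1]
finger_gap: 0.0852
[-0.05 -0.14  0.16] [ 0.04 -0.1  -0.05]
[ 0.13125015 -0.40971076 -0.08491312]
```

```bash
python3 -m handwheel '0 -0.1 0.1 0 0 0 1; 0 -0.1 0.1 0 0 0 0.7; 0 -0.1 0.1 0 0 0 0.6; 0 -0.1 0.1 0 0 0 0.4; 0 -0.1 0.1 0 0 0 0.3; 0 -0.1 0.1 0 0 0 0.3; 0 -0.1 0.1 0 0 0 0.3; 0 -0.1 0.1 0 0 0 0.3; 0 -0.1 0.1 0 0 0 0.3' 90
python3 - <<'E'
from go import *
foot();s=sense();print(s["position"],s["orientation"][2]);L=s["position"][2]-.0035;print("L",L)
row((.42,.30,.27),Rt(18.3))
plan([(-70,120,0),(17.2,110,0)],62,L)
E
```

```text
time_s: 14.6
position: [0.4413, 0.1085, 0.0562]
orientation: [[0.95, 0.313, 0.001], [0.313, -0.95, -0.001], [0.001, 0.001, -1.0]]
force: [-0.8, -1.3, 8.3]
finger_gap: 0.0477
foot crate mm [-121.8 -216.7    4.2] lean 0.05 F [-0.8 -1.3  8.3] gap 0.047708828029643886 t 14.6
[0.4413054  0.10853148 0.05615779] [ 9.02699785e-04  1.34289114e-03 -9.99998691e-01]
L 0.0526577921390191
[  3.98 -18.82 -21.41] [ 0.08 -0.05 -0.08]
(-70, 120, 0) [  5.16 -27.86 -11.68] [ 0.08 -0.05 -0.08]
(17.2, 110, 0) [ 13.88 -27.87 -10.67] [ 0.08 -0.05 -0.08]
```

```bash
python3 -m handwheel '0 0 -1 0 0 0 0.3; 0 0 -4 0 0 0 0.3; 0 0 -8 0 0 0 0.3; 0 0 -12 0 0 0 0.3; 0 0 -16 0 0 0 0.3; 1 -3 -18 0 0 0 0.3; 2.3 -6 -19 0 0 0 0.3; 3.6 -9 -19 0 0 0 0.3; 5 -12 -19 0 0 0 0.3; 6.5 -15 -19 0 0 0 0.3; 8 -18 -19 0 0 0 0.3; 9.5 -21 -19 0 0 0 0.3; 11 -24 -18 0 0 0 0.3; 12.5 -26.5 -16 0 0 0 0.3; 13.9 -27.9 -14 0 0 0 0.3; 13.9 -27.9 -12 0 0 0 0.3; 13.9 -27.9 -12 0 0 0 0.3; 13.9 -27.9 -12 0 0 0 0.3' 120
python3 - <<'E'
from go import *
L=.0525
foot(L=L);plan([(17.2,110,10),(17.2,85,25),(17.2,62,25)],62,L)
E
```

```text
time_s: 16.1
position: [0.4847, 0.4158, 0.1741]
orientation: [[0.95, 0.313, -0.003], [0.313, -0.95, -0.003], [-0.004, 0.002, -1.0]]
force: [0.4, -1.3, -2.1]
finger_gap: 0.0471
foot crate mm [ 15.6  61.3 121.6] lean -0.2 F [ 0.4 -1.3 -2.1] gap 0.04706075077461903 t 16.1
(17.2, 110, 10) [-0.77 -0.05  1.24] [ 0.15 10.2  -0.04]
(17.2, 85, 25) [-2.06 -0.06  4.16] [ 0.15 25.2  -0.03]
(17.2, 62, 25) [-2.06 -0.07  6.46] [ 0.15 25.2  -0.03]
```

```bash
python3 -m handwheel '-0.4 0 0.6 0 5 0 0.3; -0.8 0 1.2 0.1 10 0 0.3; -1.2 0 2.2 0.1 15 0 0.3; -1.6 0 3.2 0.1 20 0 0.3; -2 -0.1 4.2 0.1 25.2 0 0.3; -2 -0.1 5 0.1 25.2 0 0.3; -2 -0.1 6 0.1 25.2 0 0.3; -2 -0.1 6.5 0.1 25.2 0 0.3; -2 -0.1 6.5 0.1 25.2 0 0.3; -2 -0.1 6.5 0.1 25.2 0 0.3'
python3 - <<'E'
from go import *; import cv2
L=.0525
foot(L=L);plan([(17,49.6,25)],62,L)
d=snapshot("side");cv2.imwrite("pics/s4.png",cv2.resize(d["image"][160:360,220:420,::-1],None,fx=3,fy=3,interpolation=cv2.INTER_CUBIC))
E
```

```text
time_s: 16.93
position: [0.4667, 0.4121, 0.1118]
orientation: [[0.859, 0.313, 0.406], [0.282, -0.95, 0.135], [0.428, -0.002, -0.904]]
force: [0.5, 0.5, -2.3]
finger_gap: 0.0476
foot crate mm [20.  63.6 64.4] lean 25.31 F [ 0.5  0.5 -2.3] gap 0.04757753117194478 t 16.9333
(17, 49.6, 25) [-0.87  0.16  1.21] [-0.05 -0.31 -0.1 ]
```

View pics/s4.png

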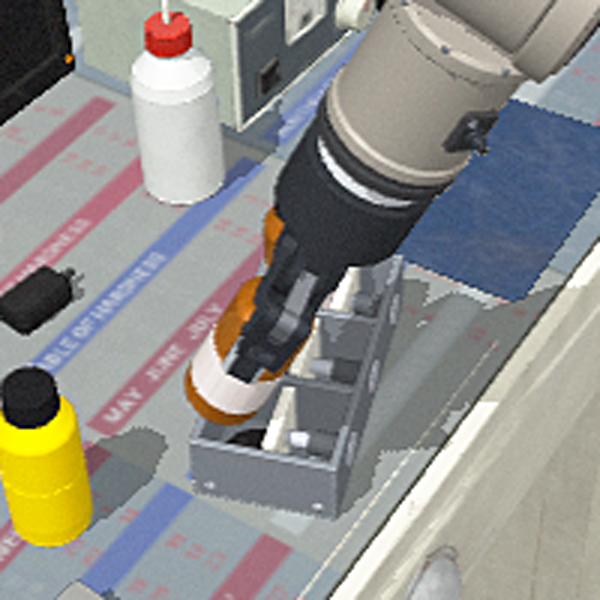

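The side view shows bottle_a leaning over the left cell, foot at (230,395) in the crop, with bottle_b standing behind. I'll lower it and then push as before.

```bash
python3 -m handwheel '-0.3 0.1 0.4 0 -0.1 0 0.3; -0.6 0.1 0.8 0 -0.3 0 0.3; -0.9 0.2 1.2 0 -0.3 0 0.3; -0.9 0.2 1.2 0 -0.3 0 0.3; -0.9 0.2 1.2 0 -0.3 0 0.3'
python3 -c "
from go import *
L=.0525
foot(L=L);plan([(-0.7,49.6,25)],62,L)"
```

```text
time_s: 17.4
position: [0.4646, 0.4089, 0.0959]
orientation: [[0.861, 0.313, 0.4], [0.283, -0.95, 0.133], [0.422, -0.001, -0.907]]
force: [0.6, -0.8, -1.9]
finger_gap: 0.0474
foot crate mm [16.7 61.2 48.3] lean 24.94 F [ 0.6 -0.8 -1.9] gap 0.04743927504007573 t 17.4
(-0.7, 49.6, 25) [-1.52 -0.07 -0.85] [-0.02  0.06 -0.09]
```

```bash
python3 -m handwheel '-0.3 0 -0.2 0 0 0 0.3; -0.6 0 -0.4 0 0 0 0.3; -0.9 0 -0.5 0 0 0 0.3; -1.2 0 -0.7 0 0 0 0.3; -1.5 -0.1 -0.8 0 0 0 0.3; -1.6 -0.1 -0.8 0 0 0 0.3; -1.6 -0.1 -0.8 0 0 0 0.3; -1.6 -0.1 -0.8 0 0 0 0.3'
python3 -c "
from go import *
L=.0525
foot(L=L);plan([(-1.5,46.9,20),(-2.6,44.2,10)],62,L)"
```

```text
time_s: 18.07
position: [0.4473, 0.4045, 0.0967]
orientation: [[0.861, 0.313, 0.401], [0.283, -0.95, 0.133], [0.422, -0.001, -0.906]]
force: [5.1, 0.0, 2.0]
finger_gap: 0.0472
foot crate mm [-1.1 62.5 49.2] lean 24.99 F [5.1 0.  2. ] gap 0.04718590177308614 t 18.0667
(-1.5, 46.9, 20) [0.32 0.05 0.21] [-0.04 -4.99 -0.07]
(-2.6, 44.2, 10) [1.01 0.05 0.56] [ -0.04 -14.99  -0.06]
```

```bash
python3 -m handwheel '0.1 0 0.1 0 -2.5 0 0.3; 0.3 0 0.2 0 -5 0 0.3; 0.5 0 0.3 0 -7.5 0 0.3; 0.6 0 0.4 0 -10 0 0.3; 0.8 0 0.5 0 -12.5 0 0.3; 0.9 0 0.5 0 -15 0 0.3; 0.9 0 0.5 0 -15 0 0.3'
python3 -c "
from go import *
L=.0525
foot(L=L);plan([(-3,42,0)],62,L)"
```

```text
time_s: 18.65
position: [0.459, 0.4086, 0.0958]
orientation: [[0.936, 0.312, 0.164], [0.306, -0.95, 0.057], [0.173, -0.003, -0.985]]
force: [5.0, 1.6, 0.1]
finger_gap: 0.0474
foot crate mm [-1.8 62.8 44.1] lean 9.97 F [5.  1.6 0.1] gap 0.047445487200906605 t 18.65
(-3, 42, 0) [0.76 0.06 0.27] [-0.19 -9.97 -0.16]
```

```bash
python3 -m handwheel '0.1 0 0 -0.1 -2.5 -0.1 0.3; 0.3 0 0.1 -0.2 -5 -0.1 0.3; 0.5 0.1 0.2 -0.2 -7.5 -0.1 0.3; 0.8 0.1 0.3 -0.2 -10 -0.1 0.3; 0.8 0.1 0.3 -0.2 -10 -0.1 0.3; 0.8 0.1 0.3 -0.2 -10 -0.1 0.3'
python3 -c "
from go import *
L=.0525
foot(L=L);plan([(-2.5,25,0)],62,L)"
```

```text
time_s: 19.15
position: [0.4664, 0.4101, 0.0935]
orientation: [[0.949, 0.314, 0.002], [0.314, -0.949, -0.001], [0.001, 0.001, -1.0]]
force: [5.0, 1.7, -1.1]
finger_gap: 0.0476
foot crate mm [-3.3 61.7 41. ] lean 0.07 F [ 5.   1.7 -1.1] gap 0.047557462703815015 t 19.15
(-2.5, 25, 0) [ 0.09 -0.02  1.6 ] [ 0.07 -0.07 -0.  ]
```

```bash
python3 -m handwheel '0 0 0.3 0 0 0 0.3; 0 0 0.6 0 0 0 0.3; 0 0 0.9 0 0 0 0.3; 0 0 1.2 0 0 0 0.3; 0 0 1.6 0 0 0 0.3; 0 0 1.6 0 0 0 0.3'
python3 -c "
from go import *
foot(L=.0525)"
python3 -m handwheel '0 0 0.3 0 0 0 0.3; 0.1 0 0.6 0 0 0 0.3; 0.1 0 0.9 0 0 0 0.3; 0.2 0 1.2 0 0 0 0.3; 0.2 0 1.5 0 0 0 0.3; 0.2 0 1.7 0 0 0 0.3; 0.2 0 1.7 0 0 0 0.3'
python3 -c "
from go import *
foot(L=.0525)"
```

```text
time_s: 19.65
position: [0.465, 0.4098, 0.0772]
orientation: [[0.949, 0.315, 0.001], [0.315, -0.949, -0.002], [0.0, 0.002, -1.0]]
force: [5.2, 1.3, -4.0]
finger_gap: 0.0478
foot crate mm [-4.8 61.9 24.7] lean 0.02 F [ 5.2  1.3 -4. ] gap 0.04778491919297596 t 19.65
time_s: 20.23
position: [0.4667, 0.4098, 0.06]
orientation: [[0.949, 0.315, -0.001], [0.315, -0.949, -0.003], [-0.002, 0.003, -1.0]]
force: [5.6, 1.9, -2.8]
finger_gap: 0.0474
foot crate mm [-3.3 61.3  7.5] lean -0.09 F [ 5.6  1.9 -2.8] gap 0.04744966566423978 t 20.2333
```

```bash
python3 -m handwheel '0.1 0 0.1 0 0 0 0.3; 0.2 0 0.2 0 0 0 0.3; 0.2 0 0.3 0 0 0 0.3; 0.2 0 0.3 0 0 0 0.3'
python3 -c "
from go import *
foot(L=.0525)"
```

```text
time_s: 20.57
position: [0.4683, 0.4104, 0.0589]
orientation: [[0.949, 0.315, -0.001], [0.315, -0.949, -0.004], [-0.002, 0.003, -1.0]]
force: [0.5, -1.9, 12.0]
finger_gap: 0.0476
foot crate mm [-1.6 61.3  6.4] lean -0.12 F [ 0.5 -1.9 12. ] gap 0.04760360673715973 t 20.5667
```

```bash
python3 -m handwheel '0.1 0 0.1 0 0 0 0.3; 0.1 0 0.2 0 0 0 0.3; 0.1 0 0.2 0 0 0 0.3; 0.1 0 0.2 0 0 0 0.3'
python3 -c "
from go import *
foot(L=.0525)"
```

```text
time_s: 20.9
position: [0.4686, 0.4106, 0.0588]
orientation: [[0.949, 0.315, -0.001], [0.315, -0.949, -0.004], [-0.003, 0.004, -1.0]]
force: [-5.0, -6.6, 29.8]
finger_gap: 0.0476
foot crate mm [-1.3 61.3  6.3] lean -0.15 F [-5.  -6.6 29.8] gap 0.04764334287220947 t 20.9
```

The bottle has reached a hard stop at the floor. Now I'll ease off, release and retreat.

```bash
python3 -m handwheel '0 0 -0.1 0 0 0 0.3; 0 0 -0.2 0 0 0 0.3; 0 0 -0.2 0 0 0 0.7; 0 0 -0.2 0 0 0 0.8; 0 0 -0.2 0 0 0 0.8; 0 0 -0.2 0 0 0 0.8; 0 0 -0.5 0 0 0 0.8; 0 0 -2 0 0 0 0.8; 0 0 -4 0 0 0 0.8; 0 0 -7 0 0 0 0.8; 0 0 -10 0 0 0 0.8; 0 0 -13.5 0 0 0 0.8; 0 0 -17 0 0 0 0.8; -3 2 -18 0 0 0 0.8; -6.5 4 -19 0 0 0 0.8; -8 6 -20 0 0 0 0.8; -8 7 -20 0 0 0 0.8; -8 7 -20 0 0 0 0.8; -8 7 -20 0 0 0 0.8; -8 7 -20 0 0 0 0.8' 60
python3 - <<'E'
from go import *; from h import *
s=sense();d=snapshot("wrist");np.savez("pics/w5.npz",p=s["position"],Rt=s["orientation"],**d);print(s["position"],s["force"])
cv2.imwrite("pics/w5.png",d["image"][:,:,::-1])
d=wcam("w5")
for cy in(62,-62): print(proj(d,np.r_[tcp(0,126,0,cy,0)]),tcp(0,0,0,cy,0))
d=snapshot("side");np.savez("pics/side5.npz",**d)
E
```

```text
time_s: 22.57
position: [0.4158, 0.3206, 0.2555]
orientation: [[0.949, 0.315, -0.001], [0.315, -0.949, -0.003], [-0.002, 0.002, -1.0]]
force: [0.2, -0.3, -0.4]
finger_gap: 0.0684
[0.4158164  0.32060702 0.25554585] [ 0.2329607  -0.33897954 -0.39843574]
[217.22051453 112.99034977] [0.46953247 0.41136438 0.        ]
[398.66241503 112.94116324] [0.50846753 0.29363562 0.        ]
```

View pics/w5.png

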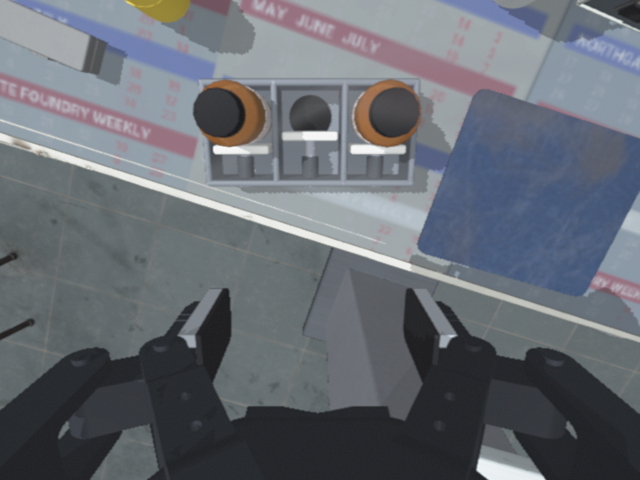

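The wrist view shows both bottles upright in the outer cells: caps at (219,112) and (394,112) against predicted (217,113) and (399,113). Both slats are pushed back about equally. One last numeric height check before handing in, using the same cap triangulation that read 3.3 mm high at the start.

```bash
python3 - <<'E'
from go import *; from h import *
d=snapshot("scene");np.savez("pics/scene5.npz",**d)
D={"scene":load("scene5"),"side":load("side5")}
for cy in(62,-62):
    e={}
    for n,d in D.items():
        u,v=proj(d,tcp(-4,120,0,cy,0)).astype(int);m=(d["image"].max(2)<70).astype(np.uint8);w=np.zeros_like(m);w[v-14:v+15,u-14:u+15]=m[v-14:v+15,u-14:u+15]
        k,l,s,c=cv2.connectedComponentsWithStats(w);i=1+s[1:,4].argmax();e[n]=c[i];print(n,s[i])
    X,r=tri(D["scene"],e["scene"],D["side"],e["side"]);print(cy,X,"foot z est",X[2]-.0033-.111,r)
E
```

```text
scene [283 271  15  14 156]
side [293 262  19  20 308]
62 [0.4670886  0.41163404 0.11783077] foot z est 0.0035307680521348694 [np.float64(0.0004504453782522277), np.float64(0.0004504453782521495)]
scene [317 240  13  12 129]
side [312 217  17  18 251]
-62 [0.50546995 0.29508993 0.11907939] foot z est 0.004779393116898872 [np.float64(0.000423762488014084), np.float64(0.0004237624880141949)]
```

```bash
python3 -c "
from plant import *
print(job_done())"
```

```text
the job is handed in; nothing more can be done
None
```

I put both amber bottles away and handed the job in. Bottle_b is in the right cell (cell_2) and bottle_a in the left cell (cell_0). Each was leaned about 25°, pushed against the slat, set upright and pressed down. It took about 23 s of the 72 s. The hand-in reports no verdict.

**Seating:** each bottle stopped hard at about 30 N. From the arm's pose, the feet were then at z = 6.0 mm (bottle_b) and 6.3 mm (bottle_a), against the 6 mm cell floor.

**Position:** the last wrist view shows both bottles upright, with caps within about 3 mm of the predicted cell centres. The gripper was clear, and the bystanders in that view stood where they were.

**Disagreements:**
- **Foot height:** triangulating the caps from the two fixed cameras gave 3.5 mm (bottle_a) and 4.8 mm (bottle_b). That is 1 to 3 mm below the floor, so it is camera error; nothing showed a bottle held above the floor.
- **Camera offset:** the fixed cameras also differ from the wrist camera by about 3 to 4 mm sideways. I worked from the wrist camera.

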